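# Load a rod lens and lever its carrier home

### The job

Take the metal rod-lens barrel out of the white tray and lower it gently, without dropping it, into the V cradle of the raised carrier, centred and lying lengthwise, and let go of it while both ejector levers are still swung out. Then swing the two levers of the dock fully inward, until they stand upright, so that the carrier is pressed down level and home with the lens still lying in the cradle. Leave the other things on the bench where they are.

Things in the scene. Friction and masses are not known exactly. Their poses are not given: they have to be found in the camera images.
- dock: Fixed dock: grey plate 100 (x) x 200 (y) x 10 mm, origin at its underside's centre on the bench, left or right of the robot's centre line. Side rails at x = +-40 and end stops, tops 38 mm high. Ejector lever pivots at y = +75 (left) and -75 mm (right), 23 mm high, hinges along x. A sprung plate in the middle pushes the carrier up with 5 to 8 N; only the levers hold it down.
- lever_left (a joint): Angle (rad) of the lever at the dock's +y end: 0 = upright, fully in (a hard stop); it starts at about 0.7 = leaning outward, away from the dock's middle (0.75 is its outer stop). It stays where it is left (friction 0.12 N m, some 2 to 6 N pushed at the paddle).
- lever_right (a joint): The same for the lever at the dock's -y end: 0 = upright, fully in; starts at about 0.7, leaning outward to -y.
- lever_left_tip (a point): Middle of the black paddle at the upper end of the left lever, 62 mm from its pivot. Paddle 28 mm wide (dock's x), 8 mm thick, 24 mm long (50 to 74 mm from the pivot), on a 14 x 7 mm steel bar. Push its outer face towards the dock's middle. y axis: the paddle's thickness; z points away from the pivot.
- lever_right_tip (a point): The same for the right lever.
- carrier: Loose aluminium plate 70 (x) x 116 (y) x 4 mm, its end tabs (132 mm over all) held in the levers' forked feet, 2 mm play in the dock. Origin: centre of the underside, about 30 mm above the bench while raised, 21 mm when home; axes as the dock's. Two black 90 degree V saddles at y = +-30 mm, 10 mm thick, lips as high as the lens axis, 39 mm over the lips; free for fingers between them.
- cradle (a point): Where the centre of the lens lies when it rests in the cradle: 28 mm above the carrier's underside (24 mm above its upper face), axes as the carrier's; y runs along the cradle. Moves with the carrier.
- lens: Rod-lens barrel: a plain cylinder, 22 mm in diameter, 80 mm long, aluminium in the middle with dark ends, 60 to 120 g. Lies on its side in the tray and rolls if nudged. Origin at its centre; its y axis is the cylinder's axis (its x and z turn as it rolls).
- tray: Fixed white tray 170 x 170 mm, rim 14 mm high, walls and floor 4 mm thick; origin at the centre of its underside on the bench. It may stand left or right of the robot's centre line.
- lens_cap: black disc, 26 mm across, 10 mm high, lying in a corner of the tray; leave it there; origin at the centre of its underside
- objective: dark steel microscope objective standing on its wide end, 34 mm across, 48 mm high; bystander; origin at the centre of its underside
- spray_bottle: white bottle, 48 mm across, 120 mm high; bystander; origin at the centre of its underside
- dish: shallow white dish, 70 mm across, 16 mm high; bystander; origin at the centre of its underside
- gauge_case: grey case 70 x 110 x 30 mm; bystander; origin at the centre of its underside
- driver: screwdriver lying on the bench, 150 mm long; bystander
- wipes_box: white carton 120 x 220 x 70 mm at the left; bystander; origin at the centre of its underside
Mind the look-alikes: they are no part of the job. What is shaped like the carrier but green or turquoise is not meant.

How it is judged (in metres and radians):
On the way, in this order (a step that is already met when the one before it is completed fails the run):
1. the lens is lowered into the cradle while still held (within 6 mm across, 12 mm along, at most 8 mm above its resting height), both levers still out (above 0.5 rad) (x of lens in the frame of cradle between -0.006 and 0.006 m and y of lens in the frame of cradle between -0.012 and 0.012 m and z of lens in the frame of cradle between -0.004 and 0.008 m and contact force between the fingers and lens above 0.3 N and value of joint each of lever_left, lever_right above 0.5 rad), for 0.04 s.
2. the lens is let go and lies in the cradle, both levers still out (above 0.5 rad) (x of lens in the frame of cradle between -0.003 and 0.003 m and y of lens in the frame of cradle between -0.01 and 0.01 m and z of lens in the frame of cradle between -0.003 and 0.003 m and angle between the y axis of lens and the y axis of cradle, either way round below 0.08 rad and value of joint each of lever_left, lever_right above 0.5 rad and contact force between the fingers and lens below 0.05 N), for 0.2 s.
At the end, for the whole second after the job is handed in: Both levers are within 0.1 rad of upright, the carrier is home (underside less than 23.5 mm above the bench, level within 0.03 rad), and the lens lies at rest in the cradle: within 3 mm across and in height, 10 mm along, 0.08 rad in direction (value of joint each of lever_left, lever_right below 0.1 rad and z of carrier in the frame of dock below 0.0235 m and angle between carrier's own z axis and vertical below 0.03 rad and x of lens in the frame of cradle between -0.003 and 0.003 m and y of lens in the frame of cradle between -0.01 and 0.01 m and z of lens in the frame of cradle between -0.003 and 0.003 m and angle between the y axis of lens and the y axis of cradle, either way round below 0.08 rad and linear speed of each of lens, carrier below 0.02 m/s); the robot touches nothing.
It fails at once if a bystander is moved by more than 30 mm (distance of any of lens_cap, objective, spray_bottle, dish, gauge_case, driver, wipes_box from where it was at the start of the episode above 0.03 m).
It also fails if it takes over 59 s, if anything falls off the work surface, if the arm or the gripper's body presses on something with over 40 N, if the wrist force passes 120 N, or if a joint passes its speed limit or range.

### The arm

A 7-joint arm with a two-finger parallel gripper is mounted at the origin on the work surface. World frame = base frame: x ahead of the robot, y to its left, z up, the work surface at z = 0. Lengths are in m, angles in degrees, forces in N, time in s.
With the tool pointing down it reaches from about 0.4 to 0.875 m from the base axis. Payload 19.3 kg.
Tool frame: the origin (TCP) lies midway between the tips of the shut fingers; the grasp point (between the pads) lies manip.grip_depth behind it (manip.grip_depth is the distance from the TCP to the grasp point, in m); z points along the fingers, y is the line along which they close (so a half turn about z gives the same grasp; the last joint's range is limited). The gripper opens to 85 mm and grips with 20 to 120 N. Pads are 22 mm wide; open, the fingers measure 114 mm over their backs; the gripper's body (76 mm by 85 mm) begins 54 mm behind the grasp point. The pads swing forward as they close: fully open they stand 13 mm farther back than shut.
Start: joints at [61.467, 29.874, -2.08, 91.645, 1.215, 58.505, -6.463], TCP at [0.259, -0.569, 0.231] pointing down, gripper open.
Joint ranges: [-166.77, 166.77], [-17.47, 122.26], [-85.68, 81.53], [9.62, 139.38], [-72.42, 252.41], [9.2, 110.78], [-144.41, 144.41]. Speed limits (degrees/s): [108.29, 108.29, 136.94, 136.94, 172.46, 172.46, 172.46].

### API

Orientations are given as a 3x3 rotation matrix whose columns are the frame's x, y, z axes.
In Python, from workcell import manip gives the robot as it stands. Calls block until the motion is done:
- manip.goto(position, orientation): joint-space move of the TCP to a pose.
- manip.movel(position, max_speed=0.15, attitude=None): straight line of the TCP; attitude=None keeps the orientation; max_speed is the mean speed in m/s.
- manip.goto_joints(angles): joint-space move.
- manip.gripper_to(opening): finger opening in m; the grip force is fixed at half the most; returns when the fingers have stopped.
- manip.dwell(seconds).
- manip.inverse_kinematics(position, orientation): joint angles nearest the present ones, or None.
- manip.observe(): the state.
- manip.grab_frame(name): name is "side" or "top" or "wrist"; returns a dict with "frame" (384x512x3 uint8, red, green, blue), "depth" (384x512 float32, m along the optical axis (not along the pixel's ray), 0 where there is no reading), "mtx" (3x3 intrinsics, pixels), "R" (3x3) and "t" (3): a world point X has camera coordinates R X + t. Camera axes: x right, y down, z forward; pixel columns grow to the right and rows downward; lengths in m; the calibration is good to about 2 mm. A picture is of the moment at which its call begins.
A pose or a line that the arm cannot do raises manip.Unreachable and nothing moves.
- manip.sign_off(): hands the job in; it is judged then, once.
Trained networks look in a picture, given as the dict that the camera call returned (one of the last four; its "shot" number tells which), for a name from the list of things; names that differ only in an ending like _2 or _b are one class to them, and where a whole thing is asked for, a point or a joint stands for the part that bears it (a point fixed in the world has none). Each returns a list of dicts, best first, with "conf" (0 to 1); they miss things now and then, are a little off and sometimes report something else, mostly with a low value. They report only what shows in the picture. A call takes as long as a camera call. They do not tell look-alikes from the thing itself.
- manip.search_frame(query, picture): "box" ([left, top, right, bottom] in pixels, round what is visible of it).
The state is a dict: "t": time; "joint_positions": joint angles; "qvel": joint speeds; "joint_efforts": joint torques, N m; "tcp_pos": TCP position; "tcp_rot": TCP orientation; "ft_force": force on the tool from outside, world axes, zero at the start; "torque": the same for the moment, N m; "finger_gap": finger opening in m; "gripper_force": force on a finger pad.
Only numpy, scipy, OpenCV 4.12 (cv2) and the standard library are available. Lean on these libraries where they do the work, as an engineer would, in place of code of your own. Each camera call takes 0.05 s, during which the arm holds its last target. There are 200 camera calls.

## Working session

There is one attempt and no reset: what is moved stays moved. The work goes in short steps, each a Python script; the robot and the scene stay as the last script left them, time stands still between calls to the robot, and variables do not carry over. Pictures are saved under pics/ and viewed, at most 10 in all, crops included, and the job is handed in when it is done.

```bash
mkdir -p pics; ls
cat > h.py <<'E'
import numpy as np, cv2
from workcell import manip
def save(p,n): cv2.imwrite('pics/'+n,cv2.cvtColor(p['frame'],cv2.COLOR_RGB2BGR))
def cloud(p):
    d=p['depth'];v,u=np.mgrid[:384,:512];K=p['mtx']
    c=np.stack([(u-K[0,2])/K[0,0]*d,(v-K[1,2])/K[1,1]*d,d],-1)
    w=(c-p['t'])@p['R']; w[d<=0]=np.nan
    return w
E
python3 - <<'E'
from h import *
s=manip.observe();print(s['t'],s['tcp_pos'],s['finger_gap'],manip.grip_depth)
P={}
for n in('top','side'):
    p=manip.grab_frame(n);P[n]=p;np.savez('pics/'+n,**{k:p[k] for k in('frame','depth','mtx','R','t')})
    w=cloud(p)
    for q in['dock','carrier','lens','tray','lever_left_tip','lever_right_tip','lever_left','lever_right','lens_cap','wipes_box','spray_bottle','objective','gauge_case']:
        for r in manip.search_frame(q,p)[:2]:
            b=np.array(r['box']).astype(int);c=w[(b[1]+b[3])//2,(b[0]+b[2])//2]
            print(n,q,round(r['conf'],2),b,c.round(3))
cv2.imwrite('pics/a.png',cv2.cvtColor(np.vstack([P['top']['frame'],P['side']['frame']]),cv2.COLOR_RGB2BGR)[:, :])
im=cv2.imread('pics/a.png');cv2.imwrite('pics/a.png',cv2.resize(np.hstack([im[:384],im[384:]]),(800,300)))
save(P['top'],'top.png')
E
```

```text
pics
0.0 [ 0.25910492 -0.56840303  0.23074253] 0.08564917238725116 0.0187
top dock 0.93 [279 190 350 217] [ 0.51  -0.194  0.034]
top carrier 0.97 [256 238 292 270] [ 0.333 -0.04   0.007]
top carrier 0.7 [291 193 329 215] [ 0.507 -0.179  0.034]
top lens 0.55 [195 195 215 205] [0.537 0.204 0.031]
top tray 0.81 [179 176 232 228] [0.531 0.205 0.023]
top lever_left_tip 0.54 [258 155 266 169] [ 0.673 -0.011  0.034]
top lever_left_tip 0.42 [277 196 291 202] [ 0.525 -0.083  0.057]
top lever_right_tip 0.42 [331 198 347 208] [ 0.503 -0.28   0.056]
top lever_left 0.42 [276 194 294 203] [ 0.528 -0.087  0.058]
top wipes_box 0.89 [ 88 160 156 200] [0.614 0.496 0.072]
top spray_bottle 0.7 [295 129 313 150] [ 0.74  -0.166  0.081]
top objective 0.54 [147 246 179 271] [0.334 0.357 0.027]
top objective 0.53 [261 155 269 170] [ 0.671 -0.022  0.037]
top gauge_case 0.68 [182 138 212 157] [0.741 0.231 0.031]
side dock 0.62 [244 124 277 179] [ 0.52  -0.201  0.037]
side carrier 0.84 [209 127 238 145] [ 0.673 -0.308  0.004]
side carrier 0.82 [294 182 321 209] [ 0.343 -0.025  0.004]
side lens 0.53 [243 233 251 256] [0.543 0.21  0.029]
side tray 0.64 [215 218 282 274] [0.539 0.214 0.024]
side lever_left_tip 0.39 [256 167 262 173] [ 0.52  -0.112  0.028]
side lever_right_tip 0.44 [264 126 267 141] [ 0.505 -0.279  0.057]
side lever_right 0.61 [263 126 269 146] [ 0.5   -0.271  0.049]
side lens_cap 0.59 [196 204 219 222] [0.69  0.078 0.005]
side lens_cap 0.27 [168 235 200 268] [0.74 0.25 0.03]
side wipes_box 0.61 [182 287 239 377] [0.623 0.518 0.067]
side wipes_box 0.61 [217 219 278 273] [0.543 0.216 0.027]
side spray_bottle 0.57 [192 136 205 164] [ 0.744 -0.144  0.085]
side objective 0.4 [209 183 217 195] [ 0.677 -0.007  0.034]
side gauge_case 0.82 [166 234 201 268] [0.743 0.25  0.031]
```

View pics/top.png

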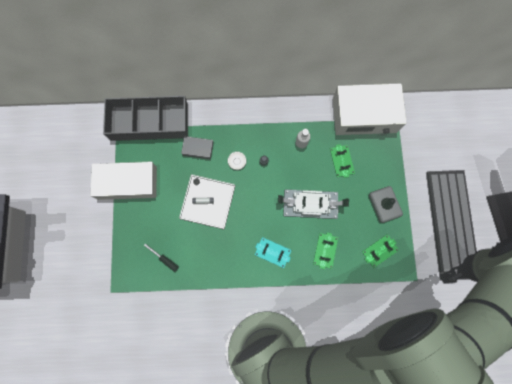

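The dock with the metal carrier is at about (312,204), with its paddles at (281,199) and (346,203). The white tray holds the lens at (203,200) and the cap at (196,182). The green plates (342,160), (326,250), (380,250) and the turquoise one (273,252) are look-alikes. Next I look at the dock and then the tray with the wrist camera.

```bash
cat >> h.py <<'E'
def Rz(a,flip=1):  # tool down, closing line (tool y) = world x turned by a (rad)
    y=flip*np.array([np.cos(a),np.sin(a),0]);z=np.array([0,0,-1.]);return np.stack([np.cross(y,z),y,z],1)
E
python3 - <<'E'
from h import *
print(manip.observe()['tcp_rot'].round(2) if hasattr(manip.observe()['tcp_rot'],'round') else manip.observe()['tcp_rot'])
for f in(1,-1):
  for pos in([.51,-.185,.3],[.535,.205,.3]):
    q=manip.inverse_kinematics(pos,Rz(0,f));print(f,pos,None if q is None else np.round(q,0))
def look(pos,name,f):
    manip.goto(pos,Rz(0,f));p=manip.grab_frame('wrist');np.savez('pics/'+name,**{k:p[k] for k in('frame','depth','mtx','R','t')});save(p,name+'.png')
    print(name,manip.observe()['t'],(-p['R'].T@p['t']).round(3));w=cloud(p)
    for q in['carrier','lens','tray','lever_left_tip','lever_right_tip','lens_cap','dock']:
        for r in manip.search_frame(q,p)[:2]:
            b=np.array(r['box']).astype(int);print(q,round(r['conf'],2),b,w[min((b[1]+b[3])//2,383),min((b[0]+b[2])//2,511)].round(4))
f=1
q=[manip.inverse_kinematics([.51,-.185,.3],Rz(0,s)) for s in(1,-1)]
f=1 if q[1] is None or (q[0] is not None and abs(q[0][6])<=abs(q[1][6])) else -1
print('flip',f)
look([.48,-.185,.33],'wd',f)
look([.50,.205,.3],'wt',f)
a=cv2.imread('pics/wd.png');b=cv2.imread('pics/wt.png');cv2.imwrite('pics/w.png',cv2.resize(np.hstack([a,b]),(800,300)))
E
```

```text
[[ 0.91  0.41 -0.  ]
 [ 0.41 -0.91  0.  ]
 [-0.   -0.   -1.  ]]
1 [0.51, -0.185, 0.3] [ 33.  20. -25.  98.   9.  64.   5.]
1 [0.535, 0.205, 0.3] [  8.  28. -50.  93.  23.  70. -47.]
-1 [0.51, -0.185, 0.3] [ -25.   27.   56.  101.  -25.   65. -141.]
-1 [0.535, 0.205, 0.3] [ 19.  38. -73.  93.  37.  78. 121.]
flip 1
wd 3.1083 [ 0.479 -0.109  0.471]
carrier 0.87 [155 256 205 331] [ 0.3529 -0.4264  0.0028]
carrier 0.72 [106   0 187  75] [ 0.3374 -0.0559  0.0025]
lens 0.5 [252  86 318 193] [ 0.5114 -0.1795  0.0321]
lever_left_tip 0.95 [284  30 315  94] [ 0.5242 -0.0884  0.0524]
lever_right_tip 0.93 [271 186 288 252] [ 0.504  -0.2811  0.0522]
dock 0.79 [242  30 332 249] [ 0.5139 -0.1793  0.0331]
wt 4.9667 [0.5   0.281 0.441]
carrier 0.86 [141 266 190 340] [ 0.3663 -0.0167  0.0265]
carrier 0.2 [266 349 287 366] [ 0.5208 -0.0625  0.0781]
lens 0.74 [282 105 303 173] [0.5393 0.214  0.0245]
lens 0.63 [ 74   0 121  59] [0.3197 0.3366 0.0223]
tray 0.93 [210  63 374 224] [0.5394 0.2092 0.0247]
lever_left_tip 0.71 [266 348 289 367] [ 0.5222 -0.0633  0.0773]
lens_cap 0.94 [341 106 362 127] [0.6118 0.2401 0.0125]
dock 0.6 [239 329 308 367] [ 0.5201 -0.1115  0.0082]
```

View pics/w.png

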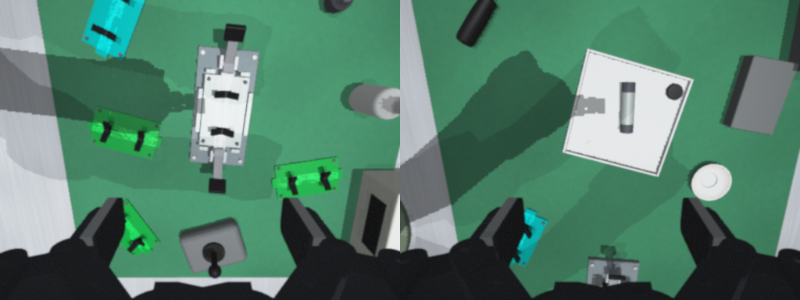

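The left half shows the dock with the silver carrier and its two black saddles at (227,94) and (222,131); the levers are at (235,32) and (217,186). The right half shows the lens at (627,107) in the tray and the cap at (674,92). I fit the geometry from these frames.

Run:
```python
from h import *
def comp(mask,minA=15):
    n,l,s,c=cv2.connectedComponentsWithStats(mask.astype(np.uint8));return [(l==i) for i in range(1,n) if s[i,4]>=minA]
p=np.load('pics/wt.npz');w=cloud(p)
# lens
m=np.zeros((384,512),bool);m[98:180,275:310]=1
g=p['frame'].astype(int)
mm=m&(w[...,2]>.013)&(w[...,2]<.04)
for c in comp(mm,100):
    X=w[c];xy=X[:,:2];r=cv2.minAreaRect((xy*1000).astype(np.float32));print('lens',len(X),X.mean(0).round(4),np.percentile(X[:,2],[5,50,95]).round(4),r)
    ev,V=np.linalg.eigh(np.cov(xy.T));print(V[:,1])
print('tray floor z',np.nanmedian(w[140:160,315:330,2]), 'bench',np.nanmedian(w[20:60,200:260,2]))
p=np.load('pics/wd.npz');w=cloud(p);g=p['frame'].astype(int)
print('bench',np.nanmedian(w[200:240,310:330,2]))
roi=np.zeros((384,512),bool);roi[25:255,235:335]=1
for c in comp(roi&(g.max(-1)<60),20):
    v,u=np.nonzero(c);X=w[c];print('dark',len(X),u.mean().round(),v.mean().round(),np.nanmean(X,0).round(4),np.nanpercentile(X[:,2],[5,50,95]).round(4),cv2.minAreaRect((X[~np.isnan(X[:,0]),:2]*1000).astype(np.float32)))
for lo,hi in((.03,.037),(.006,.014)):
    s=roi&(w[...,2]>lo)&(w[...,2]<hi);print(lo,s.sum(),cv2.minAreaRect((w[s][:,:2]*1000).astype(np.float32)))
a=g[20:260,230:340].astype(np.uint8);cv2.imwrite('pics/dz.png',cv2.cvtColor(cv2.resize(np.hstack([a,]),None,fx=2.5,fy=2.5,interpolation=2),cv2.COLOR_RGB2BGR))
```

```text
lens 1159 [0.5385 0.2155 0.0223] [0.0169 0.0231 0.0254] ((539.1394653320312, 214.1263427734375), (79.32075500488281, 21.83147430419922), 88.77802276611328)
[0.02270221 0.99974227]
tray floor z 0.002760295007019766 bench -0.000510118811831723
bench -0.0003988177690777349
dark 502 300.0 42.0 [ 0.5223 -0.0691  0.072 ] [0.0641 0.073  0.0783] ((522.461181640625, -68.81944274902344), (19.089553833007812, 26.284664154052734), 86.41840362548828)
dark 87 281.0 120.0 [ 0.5054 -0.1538  0.0514] [0.0445 0.0519 0.057 ] ((505.5284118652344, -153.59523010253906), (7.481154918670654, 16.672462463378906), 85.44432067871094)
dark 86 297.0 122.0 [ 0.524  -0.1556  0.0504] [0.0437 0.051  0.0573] ((523.9119262695312, -155.5952911376953), (7.403226852416992, 15.18376636505127), 80.04842376708984)
dark 79 277.0 168.0 [ 0.5004 -0.2126  0.0504] [0.0413 0.051  0.0567] ((500.65179443359375, -213.0176239013672), (7.2416558265686035, 15.659993171691895), 86.62942504882812)
dark 87 291.0 169.0 [ 0.5182 -0.2148  0.0497] [0.0429 0.0494 0.0564] ((518.2734985351562, -215.0239715576172), (7.656455993652344, 15.520851135253906), 79.0719985961914)
dark 342 278.0 238.0 [ 0.5015 -0.298   0.0727] [0.0646 0.0727 0.0804] ((501.7944030761719, -298.6380310058594), (16.377357482910156, 25.805173873901367), 86.44585418701172)
0.03 5418 ((512.8748779296875, -183.17320251464844), (179.53211975097656, 86.10484313964844), 84.51604461669922)
0.006 4001 ((512.716064453125, -185.48052978515625), (199.78207397460938, 99.97289276123047), 84.73004150390625)
```

View pics/dz.png

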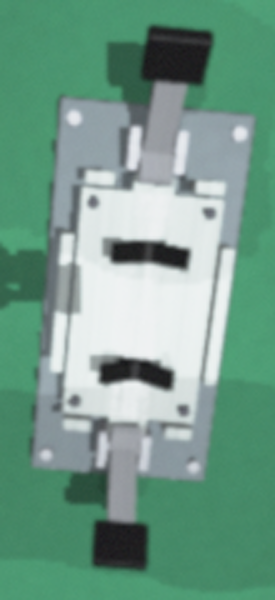

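Run:
```python
from h import *
L=np.array([.539,.2145]);a=np.radians(-1.25);R=Rz(a)
manip.goto([*L,.14],R);manip.gripper_to(.05)
p=manip.grab_frame('wrist');save(p,'c1.png');w=cloud(p)
r=manip.search_frame('lens',p);print([(x['conf'],x['box']) for x in r[:2]],(-p['R'].T@p['t']).round(3))
m=(w[...,2]>.013)&(w[...,2]<.03)&(np.hypot(w[...,0]-L[0],w[...,1]-L[1])<.05)
print(m.sum(),np.nanpercentile(w[m][:,2],[50,95]),cv2.minAreaRect((w[m][:,:2]*1000).astype(np.float32)))
print(manip.observe()['t'],manip.observe()['finger_gap'])
```

```text
[(0.91, [245.0, 129.4, 276.9, 232.5])] [0.54  0.292 0.282]
2662 [0.0230986 0.0251635] ((539.0515747070312, 213.8715057373047), (80.43920135498047, 21.7414493560791), 88.49089813232422)
6.5583 0.04979921121147429
```

View pics/c1.png

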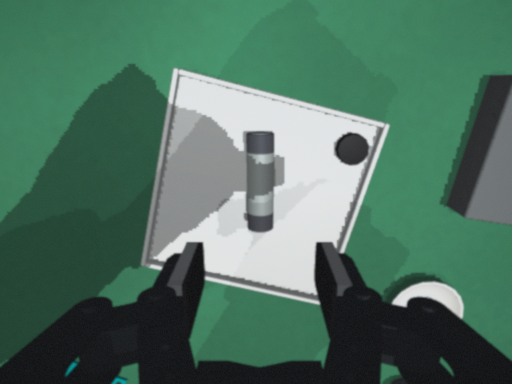

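The lens is at (261,181) and the cap, well clear, is at (352,149). Both views agree on the lens at (0.539, 0.214), so I grasp and go above the dock.

Run:
```python
from h import *
L=np.array([.539,.214]);R=Rz(np.radians(-1.4))
manip.movel([*L,.05],attitude=R);manip.movel([*L,.006],max_speed=.06)
print(np.round(manip.observe()['ft_force'],1))
manip.gripper_to(.015);s=manip.observe();print(s['t'],s['finger_gap'],s['gripper_force'],s['tcp_pos'],np.round(s['ft_force'],1))
manip.movel([*L,.12],max_speed=.12)
s=manip.observe();print(s['t'],s['finger_gap'],s['gripper_force'],np.round(s['ft_force'],1))
manip.goto([.512,-.184,.16],Rz(np.radians(-5.2)))
p=manip.grab_frame('wrist');np.savez('pics/d',**{k:p[k] for k in('frame','depth','mtx','R','t')});save(p,'d.png')
s=manip.observe();print(s['t'],s['finger_gap'],s['tcp_pos'],np.round(s['ft_force'],1))
w=cloud(p);g=p['frame'].max(-1)
c=np.array([.512,-.184])
m=(np.hypot(w[...,0]-c[0],w[...,1]-c[1])<.06)&(w[...,2]>.04)&(w[...,2]<.065)&(g<70)
n,l,st,_=cv2.connectedComponentsWithStats(m.astype(np.uint8))
for i in range(1,n):
    if st[i,4]>40: X=w[l==i];print('saddle',len(X),X.mean(0).round(4))
m=(np.hypot(w[...,0]-.539+.539-.512,w[...,1]+.184)<.06)&(w[...,2]>.12)&(w[...,2]<.2)
print('held',np.nanmean(w[m],0), cv2.minAreaRect((w[m][:,:2]*1000).astype(np.float32)))
```

```text
[-0.3 -0.1 -0.2]
8.5667 0.02001308002509218 58.42529118061066 [0.53918937 0.21406848 0.00653655] [-1.6 -0.8  7.2]
9.6667 0.020173128564133162 58.6697655916214 [-0.6  0.1 -0.8]
11.2 0.019785592158013485 [ 0.51248975 -0.18262618  0.15992095] [ 0.7  0.7 -0.2]
saddle 610 [ 0.5148 -0.1545  0.0507]
held [ 0.51209002 -0.17655304  0.17823452] ((510.2784423828125, -181.6042938232422), (81.1017074584961, 51.804752349853516), 62.88407516479492)
```

View pics/d.png

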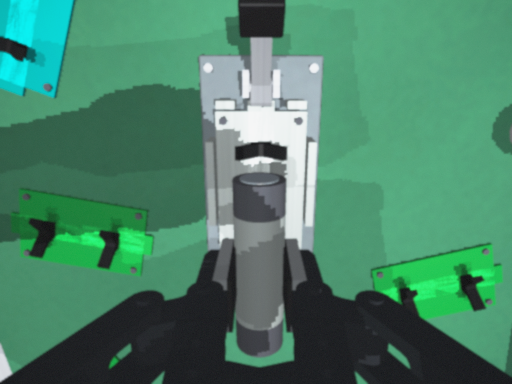

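The lens (260,265) is held straight and lined up with the near saddle (261,152). I lower it with force watching.

Run:
```python
from h import *
c=[.512,-.1845];R=Rz(np.radians(-5.2))
manip.movel([*c,.09],max_speed=.12,attitude=R);manip.movel([*c,.056],max_speed=.05);manip.dwell(.15)
f0=np.array(manip.observe()['ft_force'])
for z in np.arange(.0545,.044,-.0015):
    manip.movel([*c,z],max_speed=.03);s=manip.observe();df=np.array(s['ft_force'])-f0
    print(round(z,4),np.round(s['tcp_pos'],4),df.round(1))
    if df[2]>2.5: break
manip.dwell(.15);print(np.round(manip.observe()['ft_force']-f0,1),manip.observe()['t'])
```

```text
0.0545 [ 0.512  -0.1845  0.0545] [ 0.7 -0.5  0.2]
0.053 [ 0.5119 -0.1845  0.0529] [ 0.3  0.2 -0.7]
0.0515 [ 0.512  -0.1845  0.0514] [-0.2  0.7  0.7]
0.05 [ 0.5122 -0.1845  0.0501] [ 0.7 -0.6  2.3]
0.0485 [ 0.5124 -0.1846  0.0487] [2.5 0.2 5.7]
[ 1.2 -0.9  6.4] 14.3167
```

Contact came at the expected height, so I release, retreat and look.

Run:
```python
from h import *
c=[.5122,-.1845]
manip.gripper_to(.045);s=manip.observe();print(s['t'],s['finger_gap'],np.round(s['ft_force'],1))
manip.dwell(.3)
manip.movel([*c,.17],max_speed=.15)
R=Rz(np.radians(-5.2))
manip.goto([.50,-.2,.30],R)
p=manip.grab_frame('wrist');np.savez('pics/e',**{k:p[k] for k in('frame','depth','mtx','R','t')});save(p,'e.png')
w=cloud(p);g=p['frame'].max(-1)
y=np.array([.0906,.9959]);x=np.array([.9959,-.0906])
D=w[...,:2]-np.array([.512,-.1845]);u,v=D@x,D@y
m=(abs(u)<.014)&(abs(v)<.047)&(w[...,2]>.05)&(w[...,2]<.08)
print('lens',m.sum(),np.nanpercentile(w[m][:,2],[50,95]),cv2.minAreaRect((np.stack([u[m],v[m]],1)*1000).astype(np.float32)))
for n,lo,hi in(('L',.1,.14),('R',-.14,-.09)):
    m=(abs(u)<.02)&(v>lo)&(v<hi)&(w[...,2]>.055)&(g<60)
    print(n,m.sum(),np.c_[u[m],v[m],w[m][:,2]].mean(0).round(4), np.percentile(v[m],[2,98]).round(4),np.percentile(w[m][:,2],[2,98]).round(4))
print(manip.observe()['t'])
```

```text
14.6833 0.04448833874733817 [-0.5  0.  -0.5]
lens 1525 [0.06614015 0.06855811] ((0.0880575180053711, -0.16985321044921875), (79.78500366210938, 26.52559471130371), 89.94613647460938)
L 591 [0.0002 0.1155 0.0718] [0.1067 0.1253] [0.0628 0.0785]
R 395 [ 0.     -0.114   0.0728] [-0.1218 -0.1066] [0.0641 0.0806]
16.5833
```

View pics/e.png

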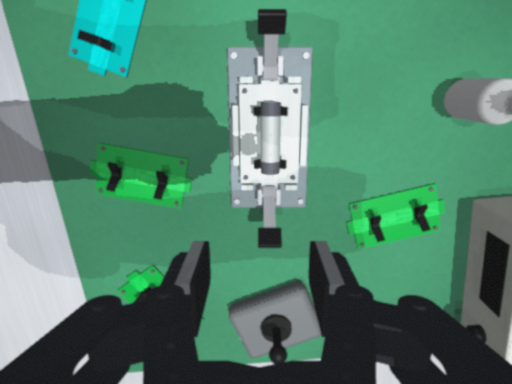

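The lens lies in the cradle at (270,137), centred (offsets about 0, axis 57 mm high), with both paddles still out at (271,20) and (270,238). Now I push the levers with the fingers shut, left first.

```bash
cat >> h.py <<'E'
C=np.array([.512,-.1845]);Y=np.array([.0906,.9959]);RD=Rz(np.radians(-5.2))
def push(s,z=.06):
    P=lambda d,h=z:[*(C+s*d*Y),h]
    manip.goto(P(.145,.16),RD);manip.movel(P(.145),max_speed=.15);manip.dwell(.1)
    f0=np.array(manip.observe()['ft_force'])
    for d in [.135,.125,.115,.105,.098]+list(np.arange(.095,.084,-.0015)):
        manip.movel(P(d),max_speed=.04);o=manip.observe();df=np.array(o['ft_force'])-f0;fn=df[:2]@Y*s
        print(round(d,4),round((np.array(o['tcp_pos'])[:2]-C)@Y*s,4),round(fn,1),df.round(1))
        if d<.1 and fn>18: break
    manip.movel(P(d+.006),max_speed=.05);manip.movel(P(.115),max_speed=.1);manip.movel(P(.115,.16),max_speed=.2)
    print(manip.observe()['t'])
E
python3 - <<'E'
from h import *
w=cloud(np.load('pics/e.npz'));D=w[...,:2]-C;v=D@Y;u=D@np.array([Y[1],-Y[0]])
for s in(-1,1):
    m=(abs(u)<.07)&(s*v>.13)&(s*v<.2);print(s,np.nanmax(w[m][:,2]))
manip.gripper_to(0)
push(1)
E
```

```text
-1 0.002711217096485314
1 0.002174352290110852
0.135 0.1355 6.1 [0.5 6.1 6.2]
0.125 0.1249 5.0 [0.8 4.9 3.5]
0.115 0.1145 0.5 [-0.2  0.5  0.9]
0.105 0.1044 1.0 [0.1 1.  1.3]
0.098 0.0975 0.1 [-0.4  0.1  0.3]
0.095 0.0948 0.0 [-0.8  0.1  1. ]
0.0935 0.0934 1.3 [-1.1  1.4  1.6]
0.092 0.092 2.4 [0.3 2.4 3.2]
0.0905 0.0904 3.8 [0.1 3.8 1.6]
0.089 0.0894 5.8 [-1.2  5.9  3.2]
0.0875 0.0893 14.2 [-1.4 14.4  2.7]
0.086 0.0893 20.7 [-2.1 21.   2.5]
23.8417
```

```bash
cat > chk.py <<'E'
from h import *
manip.goto([.50,-.2,.30],RD)
p=manip.grab_frame('wrist');save(p,'f.png')
w=cloud(p);g=p['frame'].max(-1)
D=w[...,:2]-C;u,v=D@np.array([Y[1],-Y[0]]),D@Y
m=(abs(u)<.014)&(abs(v)<.047)&(w[...,2]>.045)&(w[...,2]<.08)
print('lens',m.sum(),np.nanpercentile(w[m][:,2],[50,95]),cv2.minAreaRect((np.stack([u[m],v[m]],1)*1000).astype(np.float32)))
for s in(1,-1):
    m=(abs(u)>.02)&(abs(u)<.032)&(s*v>.02)&(s*v<.055);print('plate',s,np.nanmedian(w[m][:,2]))
    m=(abs(u)<.02)&(s*v>.06)&(s*v<.14)&(w[...,2]>.06)&(g<60);print('paddle',m.sum(),np.percentile(v[m],[2,50,98]).round(4),np.percentile(w[m][:,2],[2,98]).round(4))
print(manip.observe()['t'])
E
python3 -c "
from h import *
push(-1)
import chk"
```

```text
0.135 0.135 3.3 [-0.8 -3.3  1.7]
0.125 0.1246 0.7 [-0.4 -0.7  0. ]
0.115 0.1145 0.9 [-0.2 -0.9  0. ]
0.105 0.1045 1.3 [-0.4 -1.3 -0.6]
0.098 0.0976 0.6 [-0.7 -0.5 -0.3]
0.095 0.0948 0.8 [-0.3 -0.8 -0.2]
0.0935 0.0934 1.1 [-0.6 -1.  -0.2]
0.092 0.0919 1.8 [-0.1 -1.8 -0.8]
0.0905 0.0905 2.0 [ 0.  -2.   1.3]
0.089 0.0905 10.7 [  0.2 -10.7  -1.1]
0.0875 0.0904 18.6 [  0.  -18.7  -2.4]
30.4833
lens 1442 [0.05743088 0.05975634] ((0.012761116027832031, -1.9928359985351562), (79.55319213867188, 27.089805603027344), 89.96482849121094)
plate 1 0.024270635334899884
paddle 20 [0.0703 0.0712 0.0718] [0.094  0.0969]
plate -1 0.34730143760648785
paddle 227 [-0.0771 -0.0721 -0.0714] [0.0745 0.0966]
31.2583
```

View pics/f.png

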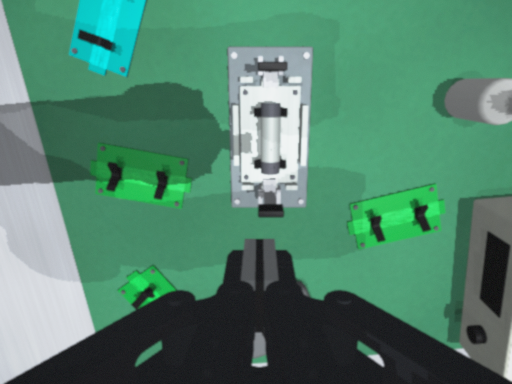

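Both paddles stand upright at (272,66) and (270,210). The lens lies in the cradle at (270,138) with its axis at about 49 mm, as expected when home, so I hand it in.

```bash
python3 -c "
from h import *
print(manip.sign_off())"
```

```text
the job is handed in; nothing more can be done
None
```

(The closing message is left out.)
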